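Hook the rope block into the swivel eye

TASK

Take the pulley block that has the open hook and hook it into the swivel eye bolted to the bench, which may be standing askew: work the hook's point through the eye past its sprung latch and swing the block round so that the eye runs along the hook's curve into the bowl. Leave the block lying flat in line with the eye's base plate and pointing towards the hand winch, drawn up snug so that the hook bears on the eye, with the latch shut; let go of it and leave everything else where it is.

Things in the scene. Friction and masses are not known exactly. Their poses are not given: they have to be found in the camera images.
- hook_block: Steel one-sheave rope block with a rigid open hook, 0.55-0.9 kg, 191 mm long, lying flat. Origin: underside, below the sheave's centre; x along the block away from the hook; z up. Body 96 mm long (x -48..48), 36 thick (nut and bolt heads 3 mm more), 54 wide: sides parallel for x -21..21, ends half-round. Centre of mass 10-15 mm from the origin towards the hook.
- hook_centre (a point): Centre of the hook's circle, (-103, 0, 18) mm in the block's frame. The hook is 14 mm round bar bent flat, 18 mm above the underside, to 33 mm mean radius. Angles from block +x towards +y: it leaves the neck (14 mm bar along x, with a 22 mm collar at x -58..-46) at 0, passes the back (90), the bowl (180), the front (270) and ends in the point at 285. The mouth is from there to the neck.
- hook_tip (a point): Centre of the 12 mm round end of the hook's point, at 285 degrees on the hook's circle, (-94, -32, 18) mm in the block's frame.
- latch (a joint): Angle (rad) of the sprung safety latch that closes the hook's mouth: 0 shut, its end at the inside of the point; opens only inwards, to 1.05. A plate 37 mm long, 3 thick, 12 tall, pivoted at the neck at (-63, -10, 18) mm in the block's frame. It takes about 3 to 8 N to push aside and springs shut by itself once the eye is past it.
- pad_eye: Base plate of the swivel eye, fixed to the bench: 100 x 44 x 5 mm steel, long side along x, which points at the winch; origin on the bench below the eye's turning axis; z up. On it a U-shaped eye of 12 mm round bar turns stiffly (0.35 N m) about z, up to 0.8 rad either way from standing in line with x. How far askew it stands is not reported: look, feel, or pinch it square.
- eye_hole (a point): On the eye's turning axis, in the middle of its hole, 18 mm up: the height of the hook's centreline when the block lies on the bench. When the eye stands in line, its legs are upright at 15.5 mm either way along the plate's x; the hole is 19 mm wide from 8 to 34 mm up, its arch's top 56 mm up. Hook seated: the winch-side leg is in the bowl and the hook's centre 35.5 mm from here along x.
- winch: Hand winch bolted to the bench, 170 x 150 x 180 mm with a crank; origin under its middle; it stands on the eye's +x axis, about 370 mm from the eye.
- eye_block: Bystander: a block with the same body but a closed round eye in place of the hook. Origin below the sheave's centre, x away from its eye, 36 mm thick.
- shackle: Bystander: bow shackle lying flat, 100 mm long, 60 wide, 18 high, between eye and winch, to one side.
- caster: Bystander: caster standing on its 95 x 65 mm top plate, wheel up, 138 mm high; origin under the plate.
- loose_wheel: Bystander: red wheel lying flat, 100 mm across, 39 mm high.
- sheave_pair: Bystander: two grooved sheaves 80 mm across stacked flat, 43 mm high.
- grease_tin: Bystander: tin 72 mm across, 90 mm high.
- spanner: Bystander: spanner 190 mm long lying flat.

How it is judged:
At the end, for the whole second after the job is handed in: The hook is through the swivel eye, within 2 mm of bearing on the eye's winch-side leg; the block lies flat on the bench (0.1 rad, 4 mm) at rest, points at the winch within 15 degrees of the plate's x axis, hook centre within 12 mm of that axis; the latch is shut; nothing else shifted by over 40 mm (x of hook_centre in the frame of pad_eye between 0.0335 and 0.04 m and y of hook_centre in the frame of pad_eye between -0.012 and 0.012 m and x of hook_block in the frame of pad_eye above 0.1 m and angle between the x axis of hook_block and the x axis of pad_eye, either way round below 0.26 rad and angle between hook_block's own z axis and vertical below 0.1 rad and height (world z) of hook_block below 0.004 m and value of joint latch below 0.15 rad and linear speed of hook_block below 0.01 m/s); the robot touches nothing.
It fails at once if another thing on the bench is shifted by more than 40 mm (distance of any of eye_block, shackle, caster, loose_wheel, sheave_pair, grease_tin, spanner from where it was at the start of the episode above 0.04 m).
It also fails if it takes over 72 s, if anything falls off the work surface, if the arm or the gripper's body presses on something with over 40 N, if the wrist force passes 120 N, or if a joint passes its speed limit or range.

ROBOT

A 6-joint arm with a two-finger parallel gripper is mounted at the origin on the work surface. World frame = base frame: x ahead of the robot, y to its left, z up, the work surface at z = 0. Lengths are in m, angles in rad, forces in N, time in s.
With the tool pointing down it reaches from about 0.425 to 0.95 m from the base axis. Payload 3.5 kg.
Tool frame: the origin (TCP) lies midway between the tips of the shut fingers; the grasp point (between the pads) lies ctrl.grasp_offset behind it (ctrl.grasp_offset is the distance from the TCP to the grasp point, in m); x points along the fingers, y is the direction in which the jaws open and shut, and the axes are right-handed (so a half turn about x gives the same grasp; the last joint's range is limited). The gripper opens to 85 mm and grips with 20 to 120 N. Pads are 22 mm wide; open, the fingers measure 114 mm over their backs; the gripper's body (76 mm by 85 mm) begins 54 mm behind the grasp point. The pads swing forward as they close: fully open they stand 13 mm farther back than shut.
Start: joints at [-1.483, 0.286, 1.577, -0, 1.279, -0.15], TCP at [0.159, -0.656, 0.231] pointing down, gripper open.
Joint ranges: [-2.77, 2.77], [-0.9, 2.22], [0.21, 2.48], [-1.53, 4.67], [0.24, 2.81], [-2.84, 2.84]. Speed limits (rad/s): [2.79, 2.79, 3.14, 3.14, 3.14, 3.14].

INTERFACE

Orientations are given as a unit quaternion [x, y, z, w].
In Python, from plant import readout, read_camera, sign_off, ctrl gives the robot as it stands.
- The arm moves only by the tool drive_tool, never from a script. Its argument "steps" is a list of rows, each a list of 5 numbers: the shift along the tool's x, y, z in cm, then the turn about the tool's x in degrees, then the opening, from 0 (shut) to 1 (fully open). A call has 1 to 10 rows; each row shifts and turns the commanded pose from where the row before left it, along the tool's axes as they then stand; what a row does not reach is not made up. A row lasts 1/10 s, in which the tool goes at most 50 mm and 8.59 degrees, less where a joint would pass 70% of its speed; a pose out of reach is approached as far as the arm can. A call is refused whole if a number of a shift passes 5 or a number of a turn 8.59, either way. A call with a gripper value outside its range is refused whole. The fingers move at their own pace and stop on an object; "force" is the grip in N (left out, the last holds). Time passes only in rows, so rows that do not move let the fingers close. It gives the time, the measured TCP pose, the force and the opening at its end, in the units of the state.
- readout.get_state(): the state, without advancing time (a new reading comes with each control period).
- read_camera(name): name is "scene" or "top" or "wrist"; returns a dict with "frame" (480x640x3 uint8, red, green, blue), "vertical_fov" (degrees; the focal length in pixels is half the picture's height over the tangent of half this angle, whatever the lens; pixels are square), "cx", "cy" (the principal point, pixels), "eye" and "orientation" of the camera in the world. Camera axes: x right, y up, looking along -z (the intrinsics and any distortion apply to the point x, -y, -z); pixel columns grow to the right and rows downward; lengths in m; the calibration is good to about 2 mm. The wrist camera is an equidistant fisheye: a pixel r from the principal point sees the ray r / f radians off the axis. A picture is of the moment at which its call begins. There is no depth.
- sign_off(): hands the job in, once; it reports no verdict.
The state is a dict: "time": time; "qpos": joint angles; "dq": joint speeds; "joint_efforts": joint torques, N m; "eef_pos": TCP position; "tcp_rot": TCP orientation; "contact_force": force on the tool from outside, world axes, zero at the start; "wrist_torque": the same for the moment, N m; "opening": opening from 0.0 (shut) to 1.0 (fully open).
Only numpy, scipy, OpenCV 4.12 (cv2) and the standard library are available. Lean on these libraries where they do the work, as an engineer would, in place of code of your own. Each camera call takes 0.05 s, during which the arm holds its last target. There are 200 camera calls.

## Working session

There is one attempt and no reset: what is moved stays moved. The work goes in short steps, Python scripts to look and compute and a tool call to move; the robot and the scene stay as the last step left them, time stands still between calls to the robot, and variables do not carry over. Pictures are saved under pics/ and viewed, about 8 in all and at most 12, crops included, and the job is handed in when it is done.

Besides the shell and the picture viewer there is one more tool, called after ">>>" as name([rows], argument=value, ...), one row to a line, values as JSON. drive_tool: Moves the arm, as the interface text tells. Its arguments: {"type":"object","properties":{"steps":{"type":"array","items":{"type":"array","items":{"type":"number"}}},"force":{"type":"number"}},"required":["steps"]}

```bash
mkdir -p pics; ls
cat > h.py <<'E'
import numpy as np, cv2, sys
from scipy.spatial.transform import Rotation as R
from plant import readout, read_camera, sign_off, ctrl
def snap(name,fn=None):
    c=read_camera(name)
    if fn: cv2.imwrite(fn,c['frame'][:,:,::-1])
    d={k:c[k] for k in c if k!='frame'}; np.save(f'pics/cal_{name}.npy',d,allow_pickle=True)
    return c
def cal(name): return np.load(f'pics/cal_{name}.npy',allow_pickle=True).item()
def foc(c): return 240/np.tan(np.radians(c['vertical_fov'])/2)
def ray(c,u,v,fish=False):
    f=foc(c); a=np.array([(u-c['cx'])/f,(v-c['cy'])/f])
    if fish:
        r=np.linalg.norm(a); d=np.array([*(a/max(r,1e-9)*np.sin(r)),np.cos(r)])
    else: d=np.array([*a,1.])
    d=np.array([d[0],-d[1],-d[2]]); d/=np.linalg.norm(d)
    return np.array(c['eye']),R.from_quat(c['orientation']).apply(d)
def onz(c,u,v,z,fish=False):
    o,d=ray(c,u,v,fish); return o+d*(z-o[2])/d[2]
def proj(c,p,fish=False):
    f=foc(c); q=R.from_quat(c['orientation']).inv().apply(np.atleast_2d(p)-c['eye'])*[1,-1,-1]
    if fish:
        r=np.linalg.norm(q[:,:2],axis=1); t=np.arctan2(r,q[:,2]); return q[:,:2]/r[:,None]*(t*f)[:,None]+[c['cx'],c['cy']]
    return q[:,:2]/q[:,2:]*f+[c['cx'],c['cy']]
def tri(*rs):
    A=sum(np.eye(3)-np.outer(d,d) for o,d in rs); b=sum((np.eye(3)-np.outer(d,d))@o for o,d in rs)
    return np.linalg.solve(A,b)
E
python3 - <<'E'
from h import *
for n in ['scene','top','wrist']:
    c=snap(n,f'pics/{n}0.png'); print({k:c[k] for k in c if k!='frame'})
print(readout.get_state(), ctrl.grasp_offset, R.from_quat(readout.get_state()['tcp_rot']).as_matrix())
E
```

```text
pics
{'vertical_fov': 48.89166999944748, 'cx': 321.2198172416226, 'cy': 247.90847646713516, 'eye': array([1.12620448, 0.38370758, 1.06866802]), 'orientation': array([0.15594938, 0.2569571 , 0.80955267, 0.50425917])}
{'vertical_fov': 51.92430118747912, 'cx': 319.99164445209476, 'cy': 232.8211740752029, 'eye': array([0.41596114, 0.07215236, 1.33852469]), 'orientation': array([-0.01547084,  0.0280462 ,  0.71642293, -0.69693059])}
{'vertical_fov': 65.70646984690485, 'cx': 318.51011899792496, 'cy': 228.77194987574393, 'eye': array([ 0.22542118, -0.63897661,  0.37194193]), 'orientation': array([-0.10532213,  0.0843317 , -0.61243506,  0.77892151])}
{'time': 0.15, 'qpos': array([-1.48302522e+00,  2.87016758e-01,  1.57783432e+00,  1.18117071e-05,
        1.27862045e+00, -1.49965655e-01]), 'dq': array([ 0.00088384, -0.00251815, -0.00419654, -0.00015291, -0.00073556,
       -0.00081328]), 'joint_efforts': array([ 6.11737541e-04, -4.06601572e+01, -2.93140250e+01, -1.87523310e-04,
        3.97191674e-03, -6.11765785e-07]), 'eef_pos': array([ 0.15897358, -0.65548504,  0.230232  ]), 'tcp_rot': array([ 0.70214154,  0.08451744, -0.70209224,  0.08318976]), 'contact_force': array([ 0.13673526, -0.02334921,  1.04619558]), 'wrist_torque': array([ 0.03469206, -0.05144842, -0.01242207]), 'opening': 0.9994604870830096} 0.0187 [[-1.53432291e-04  2.35500195e-01 -9.71874290e-01]
 [ 1.87264057e-03 -9.71872529e-01 -2.35500064e-01]
 [-9.99998235e-01 -1.85610453e-03 -2.91890589e-04]]
```

View pics/top0.png

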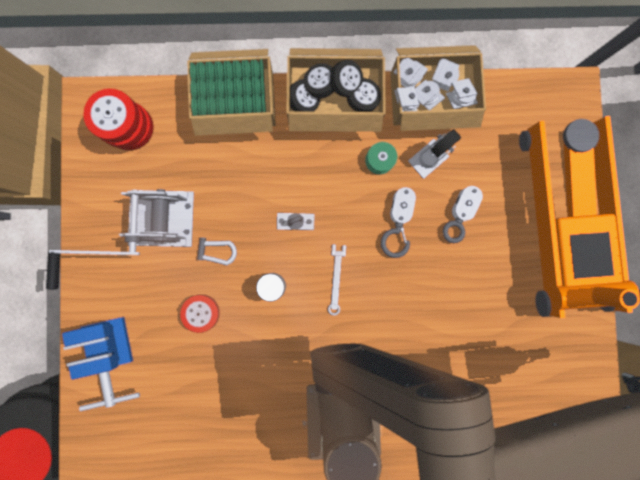

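View pics/scene0.png

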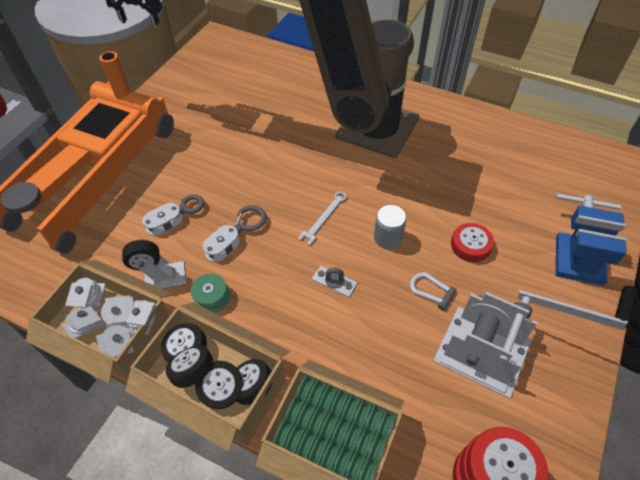

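Top view: hook block with body centre at about (403,205) and hook at (396,242). Pad eye is at (295,222), winch at (160,220). Spanner is at (337,280), tin at (270,288), shackle at (217,251). Next I'll zoom in.

Run:
```python
from h import *
t=cv2.imread('pics/top0.png'); s=cv2.imread('pics/scene0.png')
f=lambda i,x,y,w,h: cv2.resize(i[y:y+h,x:x+w],(400,300),interpolation=cv2.INTER_CUBIC)
cv2.imwrite('pics/crop1.png',np.vstack([np.hstack([f(t,360,180,80,60+0),f(t,265,200,60,45)]),np.hstack([f(s,190,195,88,66),f(s,305,255,64,48)])]))
ct,cs=cal('top'),cal('scene')
for n,(u,v) in dict(body=(403,205),hook=(396,242),eye=(295,222),winch=(160,220),sp1=(338,248),sp2=(334,310),tin=(270,288),green=(381,157),eyeblk=(467,203)).items(): print(n,onz(ct,u,v,0.02).round(3))
for n,(u,v) in dict(eye=(335,280),hook=(253,218),body=(221,243)).items(): print(n,onz(cs,u,v,0.02).round(3))
```

```text
body [ 0.566 -0.178  0.02 ]
hook [ 0.467 -0.156  0.02 ]
eye [0.528 0.114 0.02 ]
winch [0.543 0.474 0.02 ]
sp1 [0.455 0.    0.02 ]
sp2 [0.291 0.016 0.02 ]
tin [0.354 0.185 0.02 ]
green [ 0.698 -0.124  0.02 ]
eyeblk [ 0.567 -0.352  0.02 ]
eye [0.539 0.122 0.02 ]
hook [ 0.464 -0.143  0.02 ]
body [ 0.566 -0.174  0.02 ]
```

View pics/crop1.png

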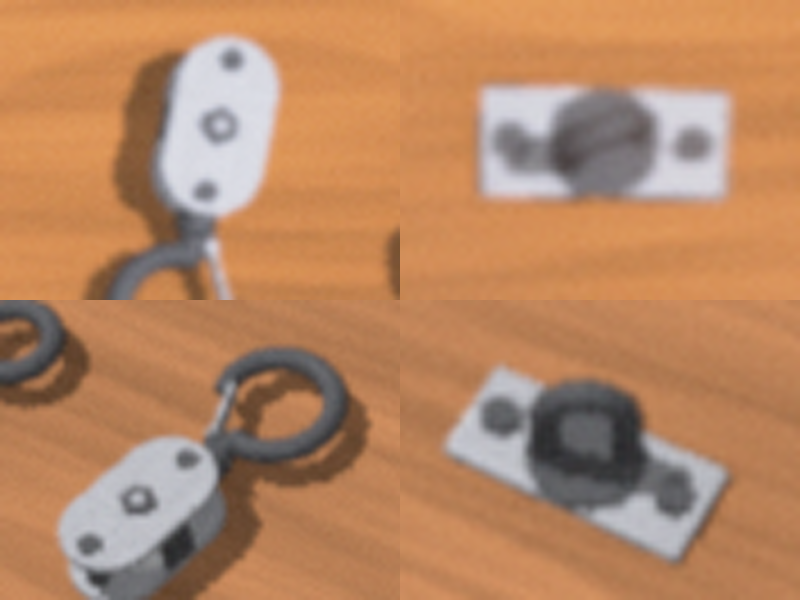

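Crop shows the tip/latch end on the block's −y side as described. The eye is askew by roughly 20° on the base. The block's present heading is nearly the right one for entry. I'm moving above the block.

>>> drive_tool([
  [0, -2.4, -3, 0, 1],
  [0, -2.4, -3, 0, 1],
  [0, -2.4, -3, 0, 1],
  [0, -2.4, -3, 0, 1],
  [0, -2.4, -3, 0, 1],
  [0, -2.4, -3, 0, 1],
  [0, -2.4, -3, 0, 1],
  [0, -2.4, -3, 0, 1],
  [0, -2.4, -3, 0, 1],
  [0, -2.4, -3, 0, 1],
])

```text
time: 1.15
eef_pos: [0.3947, -0.3505, 0.2311]
tcp_rot: [-0.702, -0.084, 0.702, -0.084]
contact_force: [0.6, -0.8, -0.2]
opening: 0.998
```

>>> drive_tool([
  [0, -2.4, -3, 0, 1],
  [0, -2.4, -3, 0, 1],
  [0, -2.4, -3, 0, 1],
  [0, -2.4, -3, 0, 1],
  [0, -2.4, -3, 0, 1],
  [0, -2.4, -3, 0, 1],
  [0, 0, 0, 8.5, 1],
  [0, 0, 0, 8.5, 1],
  [0, 0, 0, 8.5, 1],
  [0, 0, 0, 0, 1],
])

```text
time: 2.15
eef_pos: [0.5349, -0.1694, 0.2309]
tcp_rot: [-0.703, 0.073, 0.704, 0.073]
contact_force: [0.0, 0.1, 0.2]
opening: 0.998
```

Run:
```python
from h import *
c=snap('wrist','pics/w1.png'); np.save('pics/calw1.npy',{k:c[k] for k in c if k!='frame'},allow_pickle=True)
s=readout.get_state(); print(s['time'],s['eef_pos'],R.from_quat(s['tcp_rot']).as_matrix().round(4),c['eye'],s['qpos'])
print(proj(c,[[.566,-.178,.02],[.53,.115,.02]],True))
```

```text
2.2 [ 0.53491844 -0.16953538  0.23099604] [[-5.000e-04 -2.027e-01 -9.792e-01]
 [ 3.000e-04 -9.792e-01  2.027e-01]
 [-1.000e+00 -2.000e-04  6.000e-04]] [ 0.60189925 -0.18259504  0.37272086] [-4.87725894e-01  3.68921519e-02  1.85960712e+00  2.03164155e-05
  1.24571389e+00  1.28721011e+00]
[[321.68431582 165.62758405]
 [ 82.93603565 255.92867829]]
```

View pics/w1.png

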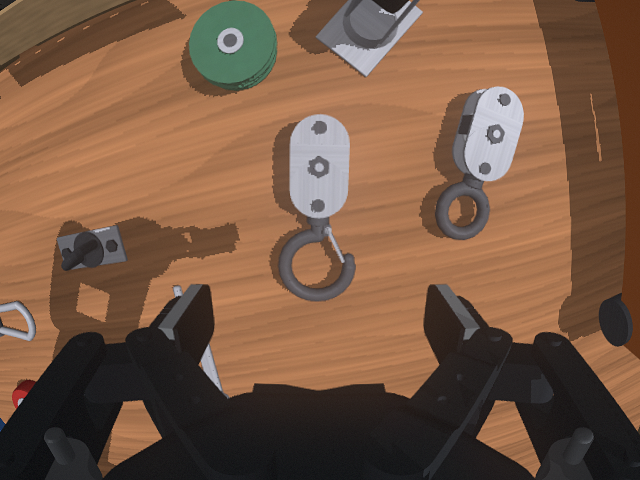

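The wrist view is clear. Block centre bolt (319,167), rivets (320,128) and (318,206), hook circle centre about (317,264), tip about (348,258), eye about (90,248). Next I'm looking at the eye from close by.

>>> drive_tool([
  [0, -3.5, 1, 0, 1],
  [0, -3.5, 1, 0, 1],
  [0, -3.5, 1, 0, 1],
  [0, -3.5, 1, 0, 1],
  [0, -3.5, 1, 0, 1],
  [0, -3.5, 1, 0, 1],
  [0, -3.5, 1, 0, 1],
  [0, -3.5, 1, 0, 1],
  [0, 0, 0, 0, 1],
  [0, 0, 0, 0, 1],
])

```text
time: 3.2
eef_pos: [0.5142, 0.1211, 0.2312]
tcp_rot: [-0.703, 0.072, 0.704, 0.072]
contact_force: [0.3, -0.3, -0.5]
opening: 1.002
```

Run:
```python
from h import *
c=snap('wrist','pics/w2.png'); np.save('pics/calw2.npy',{k:c[k] for k in c if k!='frame'},allow_pickle=True)
s=readout.get_state(); print(s['time'],s['eef_pos'],c['eye'],proj(c,[[.53,.115,.02]],True))
u,v=proj(c,[[.53,.115,.02]],True)[0].astype(int)
a=cv2.resize(c['frame'][v-60:v+60,u-80:u+80,::-1],(800,600),interpolation=cv2.INTER_CUBIC); print(u-80,v-60)
cv2.imwrite('pics/w2c.png',a)
```

```text
3.25 [0.51438722 0.12032538 0.23121891] [0.5811515  0.10819302 0.37308381] [[322.21007638 181.81314305]]
242 121
```

View pics/w2c.png

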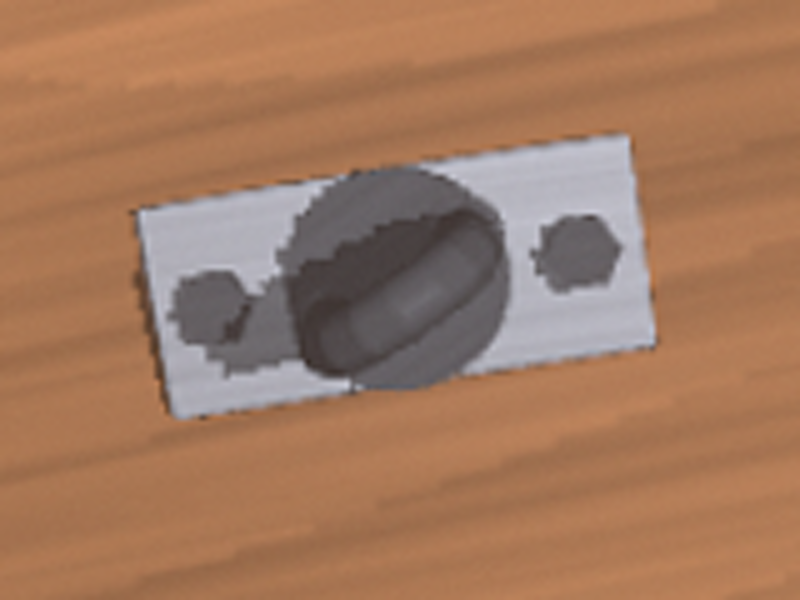

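Plate corners in the crop: (138,210), (628,135), (655,345), (175,417). The eye's arch runs from about (330,340) to (480,240).

```bash
cat > m.py <<'E'
from h import *
L=lambda n: np.load(f'pics/cal{n}.npy',allow_pickle=True).item()
w1,w2,ct,cs=L('w1'),L('w2'),cal('top'),cal('scene')
o=lambda p:(p[0]/5+242,p[1]/5+121)
cor=np.array([onz(w2,*o(p),.005,True) for p in [(138,210),(628,135),(655,345),(175,417)]])
P=cor.mean(0)[:2]; ax=(cor[0]+cor[3]-cor[1]-cor[2])[:2]; psi=np.degrees(np.arctan2(ax[1],ax[0]))
E
python3 - <<'E'
from m import *
print('pad',cor.round(4),P,psi,np.linalg.norm(ax)/2)
for z in (.048,.056):
    a=[onz(w2,*o(p),z,True) for p in [(352,328),(465,255)]]; d=a[0]-a[1]; print('eye',(sum(a)/2).round(4),np.degrees(np.arctan2(d[1],d[0])))
b=tri(ray(w1,319,167,True),ray(ct,403.6,205.2),ray(cs,220.4,239)); print('bolt tri',b)
A=onz(w1,320,128,.036,True);B=onz(w1,318,206,.036,True);C=onz(w1,319,167,.039,True);H=onz(w1,317,264,.018,True);T=onz(w1,348,258,.018,True)
d=A-B;print('riv',A,B,C,'hdg',np.degrees(np.arctan2(d[1],d[0])),'hook',H,T,np.linalg.norm(C-H)); d=C-H; print(np.degrees(np.arctan2(d[1],d[0])))
# eye height: arch mid in top image and w2
print('arch tri',tri(ray(w2,*o((408,292)),True),ray(ct,265+602/400*60-60,200+140/300*45)))
# contour of the hook
im=cv2.imread('pics/w1.png'); g=im.max(2); m=((g<95)).astype(np.uint8); m[:225]=0;m[302:]=0;m[:,:276]=0;m[:,358:]=0
ys,xs=np.nonzero(m); pts=np.array([onz(w1,x,y,.018,True)[:2] for x,y in zip(xs,ys)])
from scipy.optimize import least_squares
r=least_squares(lambda q:np.hypot(*(pts-q[:2]).T)-q[2],[*H[:2],.033],loss='soft_l1',f_scale=.004); print('circ',r.x,len(pts))
E
```

```text
pad [[0.5573 0.1627 0.005 ]
 [0.5524 0.0644 0.005 ]
 [0.5096 0.0666 0.005 ]
 [0.5146 0.1648 0.005 ]] [0.53345899 0.11463381] 87.10347454427273 0.09835152155457605
eye [0.536  0.1128 0.048 ] 111.61947678664009
eye [0.5371 0.1126 0.056 ] 111.61947678664009
bolt tri [ 0.56464114 -0.17584485  0.03361966]
riv [ 0.60142718 -0.1837159   0.036     ] [ 0.53158661 -0.16723139  0.036     ] [ 0.56720778 -0.17563183  0.039     ] hdg -13.280489693912916 hook [ 0.46893356 -0.15299826  0.018     ] [ 0.46879449 -0.18519754  0.018     ] 0.10301019442391347
-12.969650012653375
arch tri [0.53105151 0.11320907 0.01294053]
circ [ 0.47005802 -0.14994707  0.03332696] 1171
```

```bash
cat > plan.py <<'E'
import numpy as np
from scipy import ndimage
from scipy.sparse import coo_matrix
from scipy.sparse.csgraph import dijkstra
# hook-centred block frame, mm.  distance of a leg centre to hook metal
g=np.arange(-90,91,1.0); X,Y=np.meshgrid(g,g,indexing='ij')
th=np.radians(np.arange(0,283,1)); cx,cy=33*np.cos(th),33*np.sin(th)
D=np.full(X.shape,1e3)
for a,b in zip(cx,cy): D=np.minimum(D,np.hypot(X-a,Y-b)-7)
t=np.radians(285); D=np.minimum(D,np.hypot(X-33*np.cos(t),Y-33*np.sin(t))-6)
box=lambda x0,x1,h:np.hypot(np.maximum(np.maximum(x0-X,X-x1),0),np.maximum(abs(Y)-h,0))
D=np.minimum(D,np.minimum(box(33,60,7),np.minimum(box(45,57,11),box(55,90,27))))
D-=6
be=np.arange(0,181,3.); ex=np.arange(-70,71,1.)
E1,E2=np.meshgrid(ex,ex,indexing='ij')
s=lambda x,y:ndimage.map_coordinates(D,[x+90,y+90],order=1,mode='nearest')
cl=np.stack([np.minimum(s(E1+15.5*np.cos(b),E2+15.5*np.sin(b)),s(E1-15.5*np.cos(b),E2-15.5*np.sin(b))) for b in np.radians(be)],2)
ix=lambda x,y,b:(int(round(x+70)),int(round(y+70)),int(round(b/3)))
goal=(-34,0,0); start=(30,-60,105)
if __name__=='__main__':
    for c in (.2,.5,.8,1,1.3,1.6,2,2.4):
        l,n=ndimage.label(cl>c,np.ones((3,3,3))); print(c,l[ix(*goal)],l[ix(*start)])
    c=1.3
    for c in (2,1.6,1.3,1,.8,.5,.2):
        l,_=ndimage.label(cl>c,np.ones((3,3,3)))
        if l[ix(*goal)] and l[ix(*goal)]==l[ix(*start)]: break
    ok=l==l[ix(*goal)]; idn=-np.ones(ok.shape,int); idn[ok]=np.arange(ok.sum())
    I=[];J=[];W=[]
    cost=1+6*np.exp(-(cl-c))
    import itertools
    for d in itertools.product((-1,0,1),repeat=3):
        if d<=(0,0,0): continue
        sa=tuple(slice(max(0,-k),min(n,n-k)) for k,n in zip(d,ok.shape)); sb=tuple(slice(max(0,k),min(n,n+k)) for k,n in zip(d,ok.shape))
        m=ok[sa]&ok[sb]; I.append(idn[sa][m]);J.append(idn[sb][m]);W.append((cost[sa][m]+cost[sb][m])*np.sqrt(d[0]**2+d[1]**2+1.5*d[2]**2))
    G=coo_matrix((np.concatenate(W),(np.concatenate(I),np.concatenate(J))),shape=(ok.sum(),)*2).tocsr()
    _,pr=dijkstra(G,directed=False,indices=idn[ix(*start)],return_predecessors=True)
    pos=np.argwhere(ok); k=idn[ix(*goal)]; path=[]
    while k>=0: path.append(k); k=pr[k]
    p=pos[path[::-1]]; q=np.c_[p[:,:2]-70.,p[:,2]*3]; c2=cl[tuple(p.T)]
    np.save('path.npy',q)
    for a,b in list(zip(q,c2))[::3]: print(a,round(b,2))
E
python3 plan.py
```

```text
0.2 1 1
0.5 1 1
0.8 1 1
1 1 1
1.3 1 1
1.6 0 1
2 0 1
2.4 0 1
[ 30. -60. 105.] 9.85
[ 30. -57.  99.] 9.42
[ 30. -54.  99.] 8.22
[ 30. -51.  99.] 7.42
[ 30. -48.  99.] 7.06
[ 30. -45.  99.] 7.16
[ 29. -42.  96.] 7.57
[ 26. -39.  93.] 6.63
[ 23. -36.  93.] 5.76
[ 20. -33.  93.] 5.88
[ 17. -32.  93.] 5.16
[ 14. -32.  93.] 3.98
[ 11. -32.  93.] 2.99
[  8. -32.  93.] 2.29
[  5. -33.  93.] 2.0
[  2. -33.  93.] 2.43
[ -1. -33.  87.] 2.47
[ -4. -33.  81.] 2.23
[ -7. -32.  78.] 2.26
[-10. -31.  72.] 2.08
[-13. -30.  66.] 2.2
[-16. -29.  60.] 2.37
[-19. -27.  54.] 2.48
[-22. -25.  48.] 2.19
[-25. -22.  39.] 2.17
[-27. -19.  33.] 2.46
[-29. -16.  27.] 2.36
[-30. -13.  24.] 2.2
[-31. -10.  18.] 2.08
[-32.  -7.  12.] 2.26
[-33.  -4.   9.] 2.23
[-33.  -1.   0.] 2.47
```

The path search finds a threading route with about 2 mm clearance if the eye is square. The eye stands about 24° askew, so I'll pinch it square first.

>>> drive_tool([
  [2, 0, 0, -8.5, 1],
  [2, 0, 0, -8.5, 1],
  [2, 0, 0, -8.5, 1],
  [0, 0, 0, -8.5, 1],
  [0, 0, 0, -8.5, 1],
  [0, 0, 0, -8.5, 1],
  [0, 0, 0, -8.5, 1],
  [0, 0, 0, -8.5, 1],
  [0, 0, 0, -8.5, 1],
  [0, 0, 0, -8.5, 1],
])

```text
time: 4.25
eef_pos: [0.5147, 0.119, 0.1713]
tcp_rot: [-0.567, -0.423, 0.567, -0.423]
contact_force: [0.7, 0.3, 0.5]
opening: 1.003
```

>>> drive_tool([
  [0, 0, 0, -8.5, 1],
  [0, 0, 0, -5.3, 1],
  [0, 2, 0.5, 0, 1],
  [0, 0, 0, 0, 1],
  [0, 0, 0, 0, 1],
])

```text
time: 4.75
eef_pos: [0.5341, 0.1135, 0.1712]
tcp_rot: [-0.513, -0.486, 0.514, -0.486]
contact_force: [-0.6, 0.3, -0.8]
opening: 1.003
```

>>> drive_tool([
  [3, 0, 0, 0, 1],
  [3, 0, 0, 0, 1],
  [3, 0, 0, 0, 1],
  [3, 0, 0, 0, 1],
  [2.6, 0, 0, 0, 1],
  [0, 0, 0, 0, 1],
  [0, 0, 0, 0, 1],
  [0, 0, 0, 0, 1],
])

```text
time: 5.55
eef_pos: [0.5354, 0.1147, 0.0272]
tcp_rot: [0.514, 0.486, -0.512, 0.487]
contact_force: [0.5, 0.6, 0.3]
opening: 1.004
```

>>> drive_tool([
  [0, 0, 0, 0, 0.3],
  [0, 0, 0, 0, 0.3],
  [0, 0, 0, 0, 0.3],
  [0, 0, 0, 0, 0.3],
  [0, 0, 0, 0, 0],
  [0, 0, 0, 0, 0],
  [0, 0, 0, 0, 0],
  [0, 0, 0, 0, 0],
  [0, 0, 0, 0, 0],
  [0, 0, 0, 0, 0],
], force=60)

```text
time: 6.55
eef_pos: [0.5331, 0.1154, 0.0255]
tcp_rot: [-0.512, -0.488, 0.513, -0.486]
contact_force: [-4.6, 2.3, 5.3]
opening: 0.122
```

>>> drive_tool([
  [0, 0, 0, 0, 0],
  [0, 0, 0, 0, 0],
  [0, 0, 0, 0, 0],
])

```text
time: 6.85
eef_pos: [0.5331, 0.1154, 0.0255]
tcp_rot: [-0.512, -0.488, 0.514, -0.486]
contact_force: [-4.8, 2.7, 6.4]
opening: 0.124
```

Squared: opening 0.124 ≈ 10.5 mm, about the bar's width. I'll now feel the eye's position along the plate with the jaws turned 90°, since that direction has the tightest clearance.

>>> drive_tool([
  [0, 0, 0, 0, 1],
  [0, 0, 0, 0, 1],
  [0, 0, 0, 0, 1],
  [0, 0, 0, 0, 1],
  [-3, 0, 0, 0, 1],
  [-3, 0, 0, 0, 1],
  [0, 0, 0, 8.5, 1],
  [0, 0, 0, 8.5, 1],
  [0, 0, 0, 8.5, 1],
  [0, 0, 0, 8.5, 1],
])

```text
time: 7.85
eef_pos: [0.5343, 0.1145, 0.0854]
tcp_rot: [0.634, 0.313, -0.634, 0.313]
contact_force: [-0.1, 0.4, -0.2]
opening: 1.001
```

>>> drive_tool([
  [0, 0, 0, 8.5, 1],
  [0, 0, 0, 8.5, 1],
  [0, 0, 0, 8.5, 1],
  [0, 0, 0, 8.5, 1],
  [0, 0, 0, 8.5, 1],
  [0, 0, 0, 8.5, 1],
  [0, 0, 0, 5, 1],
  [3, 0, 0, 0, 1],
  [3, 0, 0, 0, 1],
  [0.5, 0, 0, 0, 1],
])

```text
time: 8.85
eef_pos: [0.5311, 0.1144, 0.0168]
tcp_rot: [-0.704, 0.019, 0.709, 0.019]
contact_force: [-0.5, -0.2, -0.0]
opening: 1.006
```

```bash
cat > st.py <<'E'
from h import *
s=readout.get_state(); M=R.from_quat(s['tcp_rot']).as_matrix(); print(s['time'],s['eef_pos'].round(4),'ty hdg',np.degrees(np.arctan2(M[1,1],M[0,1])).round(2),s['contact_force'].round(1),s['wrist_torque'].round(2),s['opening'].round(3),s['qpos'].round(2))
E
python3 st.py
```

```text
Traceback (most recent call last):
  File "st.py", line 2, in <module>
    s=readout.get_state(); M=R.from_quat(s['tcp_rot']).as_matrix(); print(s['time'],s['eef_pos'].round(4),'ty hdg',np.degrees(np.arctan2(M[1,1],M[0,1])).round(2),s['contact_force'].round(1),s['wrist_torque'].round(2),s['opening'].round(3),s['qpos'].round(2))
                                                                                                                                                                                                                         ^^^^^^^^^^^^^^^^^^
AttributeError: 'float' object has no attribute 'round'
```

>>> drive_tool([
  [0, 0, 0, 0, 0.7],
  [0, 0, 0, 0, 0.7],
  [0, 0, 0, 0, 0.7],
  [0, 0, 0, 0, 0],
  [0, 0, 0, 0, 0],
  [0, 0, 0, 0, 0],
  [0, 0, 0, 0, 0],
  [0, 0, 0, 0, 0],
], force=30)

```text
time: 9.65
eef_pos: [0.5351, 0.1144, 0.0219]
tcp_rot: [0.708, -0.019, -0.706, -0.019]
contact_force: [-2.1, -2.0, 6.2]
opening: 0.484
```

```bash
python3 st.py
```

```text
Traceback (most recent call last):
  File "st.py", line 2, in <module>
    s=readout.get_state(); M=R.from_quat(s['tcp_rot']).as_matrix(); print(s['time'],s['eef_pos'].round(4),'ty hdg',np.degrees(np.arctan2(M[1,1],M[0,1])).round(2),s['contact_force'].round(1),s['wrist_torque'].round(2),s['opening'].round(3),s['qpos'].round(2))
                                                                                                                                                                                                                         ^^^^^^^^^^^^^^^^^^
AttributeError: 'float' object has no attribute 'round'
```

>>> drive_tool([
  [0, 0, 0, 0, 1],
  [0, 0, 0, 0, 1],
  [0, 0, 0, 0, 1],
  [-4, 0, 0, 0, 1],
  [-4, 0, 0, 0, 1],
  [-2, 3.6, -0.6, 0, 1],
  [0, 3.6, -0.6, 0, 1],
  [0, 3.6, -0.6, 0, 1],
  [0, 3.6, -0.6, 0, 1],
  [0, 3.6, -0.6, 0, 1],
])

```text
time: 10.65
eef_pos: [0.5543, -0.0679, 0.1202]
tcp_rot: [0.707, -0.019, -0.707, -0.019]
contact_force: [0.9, -0.6, 1.1]
opening: 1.0
```

>>> drive_tool([
  [0, 3.6, -0.6, 0, 1],
  [0, 3.6, -0.6, 0, 1],
  [0, 3.6, -0.6, 0, 1],
  [0, 0, 0, 5, 1],
  [0, 0, 0, 5, 1],
  [0, 0, 0, 0, 1],
  [0, 0, 0, 0, 1],
])

```text
time: 11.35
eef_pos: [0.5664, -0.1752, 0.12]
tcp_rot: [-0.702, 0.08, 0.703, 0.08]
contact_force: [0.5, -0.3, 0.6]
opening: 1.002
```

```bash
sed -i "s/s\['opening'\].round(3)/round(float(s['opening']),3)/" st.py; python3 st.py; python3 -c "
from h import *
c=snap('wrist','pics/w3.png'); np.save('pics/calw3.npy',{k:c[k] for k in c if k!='frame'},allow_pickle=True)
i=c['frame'][:,:,::-1]; b=proj(c,[[.5665,-.1757,.039],[.467,-.1525,.018]],True); print(b,c['eye'])"
```

```text
11.35 [ 0.5664 -0.1752  0.12  ] ty hdg -102.96 [ 0.5 -0.3  0.6] [ 0.02 -0.06 -0.  ] 1.002 [-0.47  0.22  1.87  0.    1.05  1.33]
[[320.68820143 237.95245983]
 [319.88442194 354.31328784]] [ 0.63307803 -0.18971988  0.2618218 ]
```

View pics/w3.png

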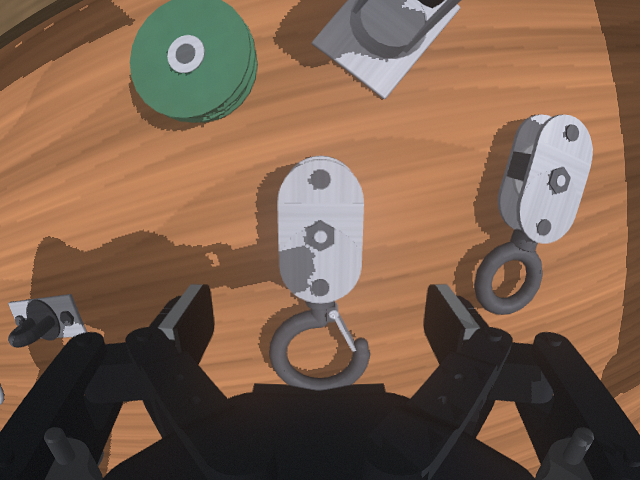

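Nut at (320,237) matches the prediction (320.7,238), so the gripper is centred over the block. I'm descending and gripping.

>>> drive_tool([
  [3, 0, 0, 0, 1],
  [3, 0, 0, 0, 1],
  [3, 0, 0, 0, 1],
  [1.6, 0, 0, 0, 1],
  [1, 0, 0, 0, 1],
  [0, 0, 0, 0, 1],
  [0, 0, 0, 0, 0.7],
  [0, 0, 0, 0, 0.7],
  [0, 0, 0, 0, 0.6],
  [0, 0, 0, 0, 0],
], force=80)

```text
time: 12.4
eef_pos: [0.568, -0.1762, 0.0064]
tcp_rot: [0.704, -0.081, -0.701, -0.08]
contact_force: [-1.4, 0.0, 6.6]
opening: 0.618
```

>>> drive_tool([
  [0, 0, 0, 0, 0],
  [0, 0, 0, 0, 0],
  [0, 0, 0, 0, 0],
  [0, 0, 0, 0, 0],
])

```text
time: 12.8
eef_pos: [0.568, -0.1763, 0.0064]
tcp_rot: [0.704, -0.081, -0.701, -0.08]
contact_force: [-0.5, -0.5, 6.2]
opening: 0.617
```

```bash
python3 st.py; python3 -c "
from m import *
w3=L('w3'); print('nut',tri(ray(w1,319,167,True),ray(w3,320.5,237,True)),'riv',tri(ray(w1,320,128,True),ray(w3,320,179.5,True)))
c=snap('wrist','pics/w4.png'); np.save('pics/calw4.npy',{k:c[k] for k in c if k!='frame'},allow_pickle=True)
"
```

```text
12.8 [ 0.568  -0.1763  0.0064] ty hdg -103.06 [-0.5 -0.5  6.2] [0.04 0.12 0.06] 0.617 [-0.47  0.39  1.9  -0.    0.84  1.33]
nut [ 0.5672239  -0.17568895  0.03926366] riv [ 0.60146984 -0.18351851  0.03175214]
```

```bash
cat > rows.py <<'E'
from h import *
import plan
P=np.array([533.0,114.3]); PSI=87.1; OFF=103.8   # mm, deg; OFF: hook centre -> TCP along block x
W=[(30,-60,100),(30,-45,99),(27,-40,95),(20,-33.5,93),(8,-32,93),(2,-33,92.5)]
seg=[]
for a,b in zip(W[:-1],W[1:]):
    a,b=np.array(a,float),np.array(b,float); n=int(np.ceil(max(np.hypot(*(b-a)[:2])/5,abs(b-a)[2]/4)))
    seg+=[a+(b-a)*k/n for k in range(n)]
seg.append(np.array(W[-1],float))
for th in np.arange(268,179,-4.): t=np.radians(th); seg.append(np.array([33*np.cos(t),33*np.sin(t),th-180]))
seg=np.array(seg)
def tcp(e):
    f=np.radians(PSI-e[2]); u=np.array([np.cos(f),np.sin(f)]); v=np.array([-u[1],u[0]])
    return np.array([*(P-e[0]*u-e[1]*v+OFF*u),PSI-e[2]])
def rows(cur,targets,q=.05):
    cur=np.array(cur,float); out=[]
    for t in targets:  # cur: x,y mm, block heading; tool y heading = block heading-90
        h=np.radians(cur[2]-90); ty=np.array([np.cos(h),np.sin(h)]); tz=np.array([ty[1],-ty[0]])
        d=(t[:2]-cur[:2])/10; r=[round(d@ty/q)*q,round(d@tz/q)*q,round(-(t[2]-cur[2])*2)/2]
        cur[:2]+=10*(r[0]*ty+r[1]*tz); cur[2]-=r[2]; out.append([0,*[round(float(x),2) for x in r],0])
    return out,cur
def now():
    s=readout.get_state(); M=R.from_quat(s['tcp_rot']).as_matrix()
    return np.array([*(s['eef_pos'][:2]*1e3),np.degrees(np.arctan2(M[1,1],M[0,1]))+90])
E
python3 - <<'E'
from rows import *
from scipy import ndimage
c=ndimage.map_coordinates(plan.cl,[seg[:,0]+70,seg[:,1]+70,seg[:,2]/3],order=1); print(len(seg),c.round(1))
a=now(); b=tcp(seg[0]); print(a,b)
mv=[a+(b-a)*k/11 for k in range(1,12)]; r,e=rows(a,mv); print(r,e)
ct=cal('top')
for u,v in [(236,250),(200,238),(200,260),(232,238),(232,262)]: print('shackle',onz(ct,u,v,.009)[:2].round(3))
E
```

```text
36 [10.8  8.4  7.2  7.2  6.7  6.6  5.5  5.5  3.8  2.9  2.3  1.9  2.4  2.4
  2.2  2.   2.5  2.   2.   2.1  2.1  2.1  2.2  2.1  2.2  2.1  2.2  2.2
  2.2  2.2  2.3  2.1  2.1  2.1  2.3  2.5]
[ 568.02985058 -176.25054297  -13.05979602] [618.33238309 156.30981309 -12.9       ]
[[0, -3.05, 0.25, 0.0, 0], [0, -3.05, 0.25, 0.0, 0], [0, -3.05, 0.2, 0.0, 0], [0, -3.05, 0.25, 0.0, 0], [0, -3.05, 0.25, 0.0, 0], [0, -3.05, 0.25, 0.0, 0], [0, -3.05, 0.2, 0.0, 0], [0, -3.05, 0.25, 0.0, 0], [0, -3.05, 0.25, 0.0, 0], [0, -3.05, 0.25, 0.0, 0], [0, -3.05, 0.2, 0.0, 0]] [618.51455048 156.44683465 -13.05979602]
shackle [0.457 0.274]
shackle [0.492 0.37 ]
shackle [0.433 0.371]
shackle [0.49  0.285]
shackle [0.426 0.286]
```

>>> drive_tool([
  [-1, 0, 0, 0, 0],
  [-3, 0, 0, 0, 0],
  [-3, 0, 0, 0, 0],
  [-2, 0, 0, 0, 0],
  [0, -3, 0.25, 0, 0],
  [0, -3, 0.25, 0, 0],
  [0, -3, 0.25, 0, 0],
  [0, -3, 0.25, 0, 0],
  [0, -3, 0.25, 0, 0],
  [0, -3, 0.25, 0, 0],
])

```text
time: 13.85
eef_pos: [0.591, 0.0048, 0.0926]
tcp_rot: [-0.701, 0.08, 0.704, 0.081]
contact_force: [0.8, 0.3, -6.7]
opening: 0.622
```

>>> drive_tool([
  [0, -3, 0.2, 0, 0],
  [0, -3, 0.2, 0, 0],
  [0, -3, 0.2, 0, 0],
  [0, -3, 0.2, 0, 0],
  [0, -3, 0.25, 0, 0],
  [0, -0.6, 0, 0, 0],
  [0, 0, 0, 0, 0],
  [0, 0, 0, 0, 0],
  [0, 0, 0, 0, 0],
])

```text
time: 14.75
eef_pos: [0.6172, 0.1564, 0.0937]
tcp_rot: [-0.702, 0.081, 0.703, 0.081]
contact_force: [1.2, 0.0, -6.2]
opening: 0.617
```

```bash
python3 st.py
python3 - <<'E'
from h import *
c=snap('wrist','pics/w5.png'); np.save('pics/calw5.npy',{k:c[k] for k in c if k!='frame'},allow_pickle=True)
for n in('top','scene'): snap(n,f'pics/{n}5.png')
t=cv2.imread('pics/top5.png')[180:280,240:340]; 
cv2.imwrite('pics/v5.png',np.hstack([cv2.resize(c['frame'][200:440,160:480,::-1],(480,360)),cv2.resize(t,(320,360))]))
E
```

```text
14.75 [0.6172 0.1564 0.0937] ty hdg -103.14 [ 1.2  0.  -6.2] [-0.08 -0.17 -0.02] 0.617 [ 0.09  0.35  1.77 -0.    1.03  1.89]
```

View pics/v5.png

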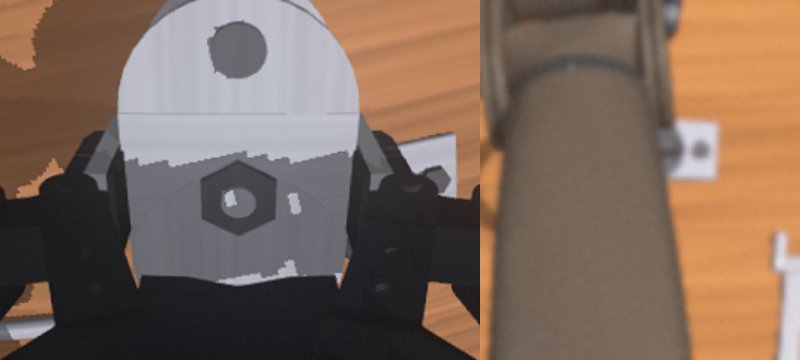

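Wrist view: nut at about (318.7,333.3) and rivet at about (318,233.3), with the block straight in the jaws. The arm hides the eye from above. I'm working out the block-in-hand offset.

Run:
```python
from m import *
w=L('w5'); s=readout.get_state(); M=R.from_quat(s['tcp_rot']).as_matrix(); t=s['eef_pos']
for n,px,zz in (('nut',(318.7,333.3),.0326),('rivet',(318,233.3),.0296-.002)):
    p=onz(w,*px,t[2]+zz,True); print(n,M.T@(p-t))
for z in (.03,): print(proj(w,t+M@np.array([[-.0326,0,0]]).T[:,0],True))
from rows import *
r,e=rows(now(),[tcp(x) for x in seg]); 
for i,x in enumerate(r): print(i,x)
```

```text
nut [-0.03260032 -0.00054773 -0.00073695]
rivet [-0.02760929 -0.00078094 -0.03465166]
[[320.3097778  335.11761376]]
0 [0, 0.0, -0.05, -0.5, 0]
1 [0, 0.45, 0.0, 0.0, 0]
2 [0, 0.5, 0.05, -0.5, 0]
3 [0, 0.45, 0.0, -0.5, 0]
4 [0, -0.05, 0.0, -2.0, 0]
5 [0, 0.0, 0.0, -2.0, 0]
6 [0, 0.2, -0.25, -1.0, 0]
7 [0, 0.15, -0.3, -1.0, 0]
8 [0, 0.1, -0.4, 0.0, 0]
9 [0, 0.05, -0.4, 0.0, 0]
10 [0, 0.05, -0.4, 0.0, 0]
11 [0, -0.1, -0.3, 0.0, 0]
12 [0, -0.1, -0.3, -0.5, 0]
13 [0, -0.8, 0.0, -4.5, 0]
14 [0, -0.75, 0.0, -4.0, 0]
15 [0, -0.7, 0.05, -4.0, 0]
16 [0, -0.75, 0.0, -4.0, 0]
17 [0, -0.7, 0.05, -4.0, 0]
18 [0, -0.75, 0.0, -4.0, 0]
19 [0, -0.7, 0.05, -4.0, 0]
20 [0, -0.75, 0.0, -4.0, 0]
21 [0, -0.7, 0.0, -4.0, 0]
22 [0, -0.75, 0.05, -4.0, 0]
23 [0, -0.7, 0.0, -4.0, 0]
24 [0, -0.75, 0.05, -4.0, 0]
25 [0, -0.7, 0.0, -4.0, 0]
26 [0, -0.75, 0.05, -4.0, 0]
27 [0, -0.7, 0.0, -4.0, 0]
28 [0, -0.75, 0.05, -4.0, 0]
29 [0, -0.7, 0.0, -4.0, 0]
30 [0, -0.75, 0.0, -4.0, 0]
31 [0, -0.7, 0.05, -4.0, 0]
32 [0, -0.75, 0.0, -4.0, 0]
33 [0, -0.7, 0.05, -4.0, 0]
34 [0, -0.75, 0.0, -4.0, 0]
35 [0, -0.7, 0.05, -4.0, 0]
```

>>> drive_tool([
  [3, 0, 0, 0, 0],
  [3, 0, 0.05, 0, 0],
  [2, 0, 0, 0, 0],
  [0.4, 0, 0, 0, 0],
  [0, 0, 0, 0, 0],
  [0, 0, 0, 0, 0],
  [0, 0, 0, 0, 0],
])

```text
time: 15.6
eef_pos: [0.619, 0.1578, 0.0125]
tcp_rot: [0.704, -0.08, -0.701, -0.081]
contact_force: [0.6, -0.4, -6.3]
opening: 0.617
```

>>> drive_tool([
  [0, 0.45, 0, 0, 0],
  [0, 0.5, 0, -0.5, 0],
  [0, 0.45, 0, -0.5, 0],
  [0, 0, 0, -2, 0],
  [0, 0, 0, -2, 0],
  [0, 0.2, -0.2, -1, 0],
  [0, 0.15, -0.3, -1, 0],
  [0, 0.1, -0.4, 0, 0],
  [0, 0, 0, 0, 0],
  [0, 0, 0, 0, 0],
])

```text
time: 16.6
eef_pos: [0.6215, 0.1396, 0.0097]
tcp_rot: [-0.705, 0.038, 0.707, 0.04]
contact_force: [-0.9, 6.4, -6.2]
opening: 0.617
```

```bash
sed -i 's/OFF=103.8/OFF=103.0/' rows.py
cat > e.py <<'E'
from rows import *
def eframe():   # eye centre in hook frame from the measured pose
    a=now(); f=np.radians(a[2]); u=np.array([np.cos(f),np.sin(f)]); v=np.array([-u[1],u[0]])
    d=P-(a[:2]-OFF*u); return np.array([d@u,d@v,PSI-a[2]])
if __name__=='__main__':
    import st; e=eframe(); print('e',e.round(1))
    k0=int(sys.argv[1]); r,_=rows(now(),[tcp(x) for x in seg[k0:k0+int(sys.argv[2])]]); print(seg[k0].round(1)); [print(i+k0,x) for i,x in enumerate(r)]
E
python3 e.py 9 5
```

```text
16.6 [0.6215 0.1396 0.0097] ty hdg -96.24 [-0.9  6.4 -6.2] [ 0.69  0.01 -0.44] 0.617 [0.06 0.46 1.79 0.   0.89 1.74]
e [ 17.8 -34.8  93.3]
[ 12.  -32.5  93. ]
9 [0, 0.15, -0.55, -0.5, 0]
10 [0, 0.05, -0.4, 0.0, 0]
11 [0, -0.05, -0.3, 0.0, 0]
12 [0, -0.1, -0.3, -0.5, 0]
13 [0, -0.8, 0.0, -4.5, 0]
```

The latch is pushing back with 6.4 N where expected. Continuing.

>>> drive_tool([
  [0, 0.15, -0.5, 0, 0],
  [0, 0.05, -0.4, 0, 0],
  [0, 0, -0.3, 0, 0],
  [0, 0, 0, 0, 0],
  [0, 0, 0, 0, 0],
])

```text
time: 17.1
eef_pos: [0.6347, 0.1353, 0.0105]
tcp_rot: [0.707, -0.037, -0.706, -0.038]
contact_force: [-0.0, 3.1, -6.8]
opening: 0.619
```

```bash
python3 e.py 12 4
```

```text
17.1 [0.6347 0.1353 0.0105] ty hdg -96.09 [-0.   3.1 -6.8] [ 0.51 -0.27 -0.36] 0.619 [0.05 0.48 1.76 0.   0.9  1.73]
e [  4.1 -31.7  93.2]
[  2.  -33.   92.5]
12 [0, -0.25, -0.15, -0.5, 0]
13 [0, -0.8, -0.05, -4.5, 0]
14 [0, -0.75, 0.05, -4.0, 0]
15 [0, -0.7, 0.0, -4.0, 0]
```

>>> drive_tool([
  [0, -0.2, -0.2, -0.5, 0],
  [0, -0.8, 0, -4.5, 0],
  [0, -0.75, 0, -4, 0],
  [0, 0, 0, 0, 0],
  [0, 0, 0, 0, 0],
])

```text
time: 17.6
eef_pos: [0.6376, 0.1517, 0.0105]
tcp_rot: [0.707, 0.018, -0.707, 0.019]
contact_force: [0.2, 0.3, -6.1]
opening: 0.614
```

```bash
python3 e.py 15 6
```

```text
17.6 [0.6376 0.1517 0.0105] ty hdg -87.04 [ 0.2  0.3 -6.1] [ 0.   -0.22 -0.02] 0.614 [ 0.08  0.5   1.74 -0.    0.9   1.6 ]
e [ -3.4 -31.9  84.1]
[ -5.7 -32.5  80. ]
15 [0, -0.85, 0.05, -4.0, 0]
16 [0, -0.7, 0.0, -4.0, 0]
17 [0, -0.7, 0.05, -4.0, 0]
18 [0, -0.75, 0.0, -4.0, 0]
19 [0, -0.7, 0.05, -4.0, 0]
20 [0, -0.7, 0.0, -4.0, 0]
```

No contact forces at all, and the latch has sprung shut behind the leg. I'm swinging round.

>>> drive_tool([
  [0, -0.85, 0.05, -4, 0],
  [0, -0.7, 0, -4, 0],
  [0, -0.7, 0, -4, 0],
  [0, -0.75, 0, -4, 0],
  [0, 0, 0, 0, 0],
  [0, 0, 0, 0, 0],
])

```text
time: 18.2
eef_pos: [0.6324, 0.1813, 0.0102]
tcp_rot: [-0.698, -0.115, 0.698, -0.116]
contact_force: [0.3, 0.8, -5.6]
opening: 0.616
```

```bash
python3 e.py 19 6
```

```text
18.2 [0.6324 0.1813 0.0102] ty hdg -71.16 [ 0.3  0.8 -5.6] [ 0.   -0.22  0.02] 0.616 [ 0.13  0.5   1.74 -0.    0.91  1.37]
e [-12.7 -31.3  68.3]
[-14.5 -29.7  64. ]
19 [0, -0.7, 0.05, -4.5, 0]
20 [0, -0.7, 0.05, -4.0, 0]
21 [0, -0.75, 0.0, -4.0, 0]
22 [0, -0.7, 0.05, -4.0, 0]
23 [0, -0.75, 0.0, -4.0, 0]
24 [0, -0.7, 0.05, -4.0, 0]
```

>>> drive_tool([
  [0, -0.7, 0.05, -4.5, 0],
  [0, -0.7, 0.05, -4, 0],
  [0, -0.75, 0, -4, 0],
  [0, -0.7, 0.05, -4, 0],
  [0, -0.75, 0, -4, 0],
  [0, -0.7, 0.05, -4, 0],
  [0, 0, 0, 0, 0],
  [0, 0, 0, 0, 0],
])

```text
time: 19.0
eef_pos: [0.6099, 0.2177, 0.0104]
tcp_rot: [0.657, 0.261, -0.657, 0.261]
contact_force: [-0.3, 0.9, -6.0]
opening: 0.621
```

```bash
python3 e.py 25 6
```

```text
19.0 [0.6099 0.2177 0.0104] ty hdg -46.71 [-0.3  0.9 -6. ] [ 0.13 -0.17 -0.02] 0.621 [ 0.19  0.48  1.76 -0.    0.9   1.  ]
e [-23.8 -22.5  43.8]
[-25.3 -21.2  40. ]
25 [0, -0.7, 0.05, -4.0, 0]
26 [0, -0.75, 0.0, -4.0, 0]
27 [0, -0.7, 0.0, -4.0, 0]
28 [0, -0.7, 0.05, -4.0, 0]
29 [0, -0.75, 0.0, -4.0, 0]
30 [0, -0.7, 0.05, -4.0, 0]
```

>>> drive_tool([
  [0, -0.7, 0.05, -4, 0],
  [0, -0.75, 0, -4, 0],
  [0, -0.7, 0, -4, 0],
  [0, -0.7, 0.05, -4, 0],
  [0, -0.75, 0, -4, 0],
  [0, -0.7, 0.05, -4, 0],
  [0, 0, 0, 0, 0],
  [0, 0, 0, 0, 0],
])

```text
time: 19.8
eef_pos: [0.575, 0.2421, 0.0105]
tcp_rot: [0.589, 0.392, -0.589, 0.392]
contact_force: [0.1, -0.3, -5.8]
opening: 0.616
```

```bash
python3 e.py 31 5
```

```text
19.8 [0.575  0.2421 0.0105] ty hdg -22.73 [ 0.1 -0.3 -5.8] [ 0.18 -0.09 -0.01] 0.616 [ 0.24  0.44  1.82 -0.    0.88  0.63]
e [-31.1 -10.7  19.8]
[-31.7  -9.1  16. ]
31 [0, -0.75, 0.05, -4.0, 0]
32 [0, -0.7, 0.0, -4.0, 0]
33 [0, -0.75, 0.05, -4.0, 0]
34 [0, -0.7, 0.0, -4.0, 0]
35 [0, -0.7, 0.0, -4.0, 0]
```

>>> drive_tool([
  [0, -0.75, 0.05, -4, 0],
  [0, -0.7, 0, -4, 0],
  [0, -0.75, 0.05, -4, 0],
  [0, -0.7, 0, -4, 0],
  [0, -0.7, 0, -4, 0],
  [0, 0, 0, 0, 0],
  [0.1, 0, 0, 0, 0],
  [0.1, 0, 0, 0, 0],
  [0, 0, 0, 0, 0],
  [0, 0, 0, 0, 0],
])

```text
time: 20.8
eef_pos: [0.5398, 0.2505, 0.0083]
tcp_rot: [0.511, 0.488, -0.511, 0.488]
contact_force: [-0.9, 0.5, -6.9]
opening: 0.617
```

```bash
python3 e.py 35 1
```

```text
20.8 [0.5398 0.2505 0.0083] ty hdg -2.62 [-0.9  0.5 -6.9] [ 0.22 -0.02 -0.01] 0.617 [0.26 0.39 1.9  0.   0.85 0.31]
e [-33.4   0.5  -0.3]
[-33.   0.   0.]
35 [0, 0.0, 0.05, 0.5, 0]
```

>>> drive_tool([
  [0.1, 0, 0, 0, 0],
  [0.1, 0, 0, 0, 0],
  [0, 0, -0.1, 0, 0],
  [0, 0, -0.1, 0, 0],
  [0, 0, 0, 0, 0],
  [0, 0, 0, 0, 0],
])

```text
time: 21.4
eef_pos: [0.5397, 0.2528, 0.0065]
tcp_rot: [0.511, 0.489, -0.511, 0.489]
contact_force: [0.2, -0.1, -5.5]
opening: 0.616
```

```bash
python3 e.py 35 1
```

```text
21.4 [0.5397 0.2528 0.0065] ty hdg -2.57 [ 0.2 -0.1 -5.5] [ 0.27 -0.06  0.01] 0.616 [0.27 0.4  1.9  0.   0.85 0.31]
e [-35.7   0.5  -0.3]
[-33.   0.   0.]
35 [0, 0.05, 0.25, 0.5, 0]
```

>>> drive_tool([
  [0, 0, -0.1, 0, 0],
  [0, 0, 0, 0, 0],
  [0, 0, 0, 0, 0],
])

```text
time: 21.7
eef_pos: [0.5397, 0.2536, 0.0065]
tcp_rot: [0.511, 0.489, -0.511, 0.489]
contact_force: [0.1, -0.8, -4.5]
opening: 0.618
```

>>> drive_tool([
  [0, 0, -0.1, 0, 0],
  [0, 0, 0, 0, 0],
  [0, 0, 0, 0, 0],
])

```text
time: 22.0
eef_pos: [0.5398, 0.2538, 0.0065]
tcp_rot: [-0.511, -0.488, 0.511, -0.489]
contact_force: [-0.2, -4.7, -1.8]
opening: 0.616
```

The hook bears on the eye (−4.7 N along y). A touch more pull, settle onto the bench, then check the cameras.

>>> drive_tool([
  [0.1, 0, -0.05, 0, 0],
  [0, 0, -0.05, 0, 0],
  [0, 0, 0, 0, 0],
  [0, 0, 0, 0, 0],
])

```text
time: 22.4
eef_pos: [0.5398, 0.2538, 0.0065]
tcp_rot: [-0.51, -0.488, 0.512, -0.489]
contact_force: [-3.9, -9.4, 3.6]
opening: 0.616
```

```bash
python3 e.py 35 1
```

```text
22.4 [0.5398 0.2538 0.0065] ty hdg -2.55 [-3.9 -9.4  3.6] [-1.1   0.38 -0.09] 0.616 [ 0.27  0.4   1.89 -0.    0.85  0.32]
e [-36.7   0.5  -0.4]
[-33.   0.   0.]
35 [0, 0.05, 0.35, 0.5, 0]
```

>>> drive_tool([
  [0, 0, 0, 0, 0.64],
  [0, 0, 0, 0, 0.66],
  [0, 0, 0, 0, 0.7],
  [0, 0, 0, 0, 0.8],
  [0, 0, 0, 0, 0.8],
  [-1, 0, 0, 0, 0.8],
  [-3, 0, 0, 0, 0.8],
  [-4, 0, 0, 0, 0.8],
  [-4, 0, 0, 0, 0.8],
  [-4, 0, 0, 0, 0.8],
])

```text
time: 23.4
eef_pos: [0.5396, 0.2557, 0.1677]
tcp_rot: [0.511, 0.489, -0.511, 0.489]
contact_force: [0.1, -1.4, -0.5]
opening: 0.801
```

>>> drive_tool([
  [-3, -3, 2, 0, 1],
  [-2, -3, 3, 0, 1],
  [0, 0, 3, 0, 1],
  [0, 0, 0, 0, 1],
  [0, 0, 0, 0, 1],
])

```text
time: 23.9
eef_pos: [0.4763, 0.1783, 0.2161]
tcp_rot: [0.512, 0.488, -0.511, 0.488]
contact_force: [0.8, 0.1, -0.2]
opening: 0.999
```

```bash
python3 st.py
python3 - <<'E'
from h import *
c=snap('wrist','pics/w6.png'); np.save('pics/calw6.npy',{k:c[k] for k in c if k!='frame'},allow_pickle=True)
print(proj(c,[[.5335,.1145,.018],[.5353,.15,.018],[.54,.253,.039]],True))
E
```

```text
23.9 [0.4763 0.1783 0.2161] ty hdg -2.65 [ 0.8  0.1 -0.2] [ 0.05  0.02 -0.01] 0.999 [ 0.16 -0.07  2.    0.    1.22  0.2 ]
[[378.71799882 263.39895802]
 [380.6470189  228.66207231]
 [388.02652654 119.09553945]]
```

View pics/w6.png

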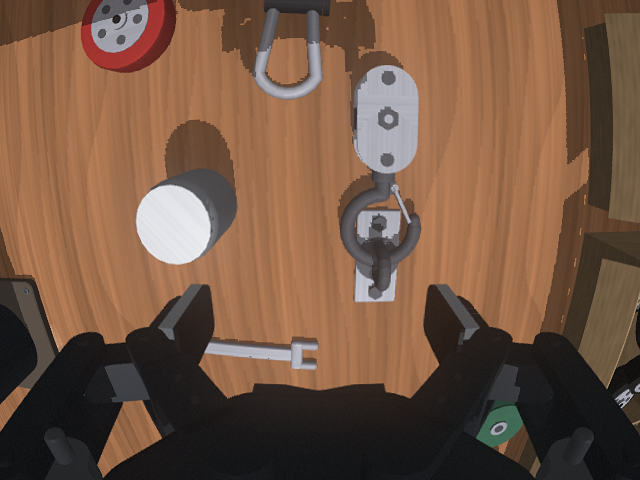

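Seated: the eye's winch-side leg is in the bowl. The nut is at (388,119) against a predicted (388.0,119.1). The latch runs from (394,186) to the point at (411,222), so it is shut. The shackle, tin and spanner look unmoved. Handing in.

```bash
python3 -c "
from plant import sign_off
print(sign_off())"
```

```text
the job is handed in; nothing more can be done
None
```

The block is hooked into the swivel eye, lying flat and pointing at the winch with the latch shut. I let go of it and handed the job in at about 24 s of the 72 s. The sign-off reports no verdict, so success rests on my own checks below.

**What I did:** I pinched the eye square, since it stood about 24° askew, and felt its position with the jaws along both axes. I then gripped the block and threaded the point past the latch, which pushed back with about 6 N. I swung the block round its hook about 95° with almost no contact force, drew it up until the hook bore on the eye (about 9 N), and released it.

**Last checks:**
- **Position before release:** the measured pose put the hook centre about 36.7 mm from the eye, within the 33.5–40 mm allowed. It was about 0.5 mm off the plate's axis, and the heading was within 0.5°.
- **View after release:** the nut was where predicted to within a pixel. The leg was in the bowl, and the latch end sat on the point. The nearby shackle, tin and spanner looked unmoved, but I did not measure them.
- **Small disagreements:** the hook bore on the eye about 1 mm beyond the nominal 35.5 mm. My two estimates of where the block sat in the grip differed by about 1.5 mm. Both are within the 2 mm camera calibration.
- **Not checked:** I did not measure the final gap at the leg, the block's flatness or the latch angle directly. These rest on the contact force, the supported weight and the picture.

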